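# Square the blanks and hold the sprung box lid for loading

### The job

I want to load the conditioning box with both hands: first tap the crooked stack of headplate blanks into the corner of the squaring board until all their edges are flush and against both fences. Then raise the sprung lid of the box by its handle until it has passed its balance point, never letting it fly open to its stop, and ease it back to hold it open just below that point, so that it will shut by itself as soon as you let go. Finish while still holding the lid there, and leave the other things on the bench where they are.

Things in the scene. Friction and masses are not known exactly. Their poses are not given: they have to be found in the camera images.
- box: Conditioning box for instrument wood, fixed to the bench: open-topped plywood carcass 230 mm deep (its own x) by 260 wide (y) by 100 high, with a round brass-rimmed hygrometer on its front. Origin: centre of its underside on the bench; x points to the hinge (far) side, z up; the front faces the robot.
- lid (a joint): Hinge of the box's sprung lid, rad: 0 = shut, grows as the front edge rises, stop at 1.5. Balance point 0.95 (54 degrees): below it the lid falls shut by itself (lifting it from shut takes about 2 N at the handle, less as it rises, almost 0 near balance); above it the spring carries it to its stop. Almost no hinge friction. Handle bar above the bench: 279 mm at 0.75, 298 at 0.95, 307 at 1.1 rad.
- lid_handle (a point): Middle of the round grip bar of the lid's steel bow handle, 154 mm above the bench with the lid shut: 12 mm thick, 110 mm long along the box's y, 32 mm clear below it, 37 mm behind the lid's front edge. Seen along the lid's plane, 205 mm in front of the hinge line and 54 mm above it. Pinched from above, fingers in front and behind, the bar turns between them as the lid swings.
- lid_hinge (a point): Middle of the hinge line, on the box's far top edge, 115 mm to +x of the box's origin, 100 mm above the bench; the axis runs along the box's y. The lid: plywood frame with a clear panel, 242 mm front to back, 272 wide, 16 thick, 0.8 kg, torsion-spring hinges.
- board: Squaring board fixed to the bench: plywood base 130 mm (its x) by 220 mm (y), 12 thick, with two dark hardwood fences 12 mm thick that rise 28 mm above the base: one along its whole +x (far) edge, one along its +y edge. Origin: centre of its underside, z up. Its near (-x) and -y sides are open.
- corner (a point): Inner corner of the board's two fences, on top of its base: 53 mm to +x and 98 mm to +y of the board's origin, 12 mm above the bench.
- blank1: Headplate blank, plain pale wood, 70 mm (its x) by 150 mm (y) by 6 mm thick, about 45 g; the bottom one of the crooked stack of four on the squaring board. Origin: centre of its underside. Flush with both fences its origin lies 35 mm from the far fence and 75 mm from the +y fence: 18 mm to +x and 23 mm to +y of the board's origin, same yaw as the board.
- blank2: Headplate blank, plain pale wood, 70 mm (its x) by 150 mm (y) by 6 mm thick, about 45 g; the second one of the crooked stack of four on the squaring board. Origin: centre of its underside. Flush with both fences its origin lies 35 mm from the far fence and 75 mm from the +y fence: 18 mm to +x and 23 mm to +y of the board's origin, same yaw as the board.
- blank3: Headplate blank, plain pale wood, 70 mm (its x) by 150 mm (y) by 6 mm thick, about 45 g; the third one of the crooked stack of four on the squaring board. Origin: centre of its underside. Flush with both fences its origin lies 35 mm from the far fence and 75 mm from the +y fence: 18 mm to +x and 23 mm to +y of the board's origin, same yaw as the board.
- blank4: Headplate blank, plain pale wood, 70 mm (its x) by 150 mm (y) by 6 mm thick, about 45 g; the top one of the crooked stack of four on the squaring board. Origin: centre of its underside. Flush with both fences its origin lies 35 mm from the far fence and 75 mm from the +y fence: 18 mm to +x and 23 mm to +y of the board's origin, same yaw as the board.
- thumb_plane: Small brass thumb plane, 85 x 28 mm, 40 high, between box and board. Not part of the job. Origin at its foot.
- chisel: Chisel with a pale wooden handle, 190 mm long, 27 high, lying in the gap between box and board, nearest the robot. Not part of the job. Origin at its foot.
- varnish_bottle: Amber glass bottle, 60 mm across, 155 high, on the left. Not part of the job. Origin at its foot.
- pigment_jar: Glass jar with steel cap, 66 mm across, 85 high, beyond the gap between box and board. Not part of the job. Origin at its foot.
- mallet: Wooden mallet lying on the left, head 55 x 115 mm, 55 high. Not part of the job. Origin at its foot.
- cam_clamp: Wooden cam clamp with an aluminium bar, 260 mm long, 32 high, lying on the right. Not part of the job. Origin at its foot.
Not all that is in view belongs to the job. What is shaped like the blank3 but purple is not meant. Leave any orange look-alike of the blank4 alone.

How it is judged:
On the way, in this order (a step that is already met when the one before it is completed fails the run):
1. the four blanks are flush against both fences of the squaring board (x of blank1 in the frame of board between 0.015 and 0.021 m and y of blank1 in the frame of board between 0.02 and 0.026 m and angle between the x axis of each of blank1, blank2, blank3, blank4 and the x axis of board, either way round below 0.035 rad and angle between each of blank1, blank2, blank3, blank4's own z axis and vertical below 0.06 rad and x of blank2 in the frame of board between 0.015 and 0.021 m and y of blank2 in the frame of board between 0.02 and 0.026 m and x of blank3 in the frame of board between 0.015 and 0.021 m and y of blank3 in the frame of board between 0.02 and 0.026 m and x of blank4 in the frame of board between 0.015 and 0.021 m and y of blank4 in the frame of board between 0.02 and 0.026 m), for 0.2 s.
2. the lid is raised past its balance point (value of joint lid above 0.98 rad), for 0.2 s.
At the end, for the whole second after the job is handed in: The fingers hold the lid (contact over 0.1 N), still (under 0.05 rad/s), at 0.74 to 0.93 rad, 1 to 12 degrees below its balance point at 0.95; all four blanks lie flat on the squaring board within 3 mm of flush with both fences and 0.035 rad of square (all of step 1 and value of joint lid between 0.74 and 0.93 rad and velocity of joint lid between -0.05 and 0.05 rad/s and contact force between the fingers and lid above 0.1 N); the arm keeps its last pose, push and grip.
It fails at once if the lid flies open to its stop (past 1.4 rad) (value of joint lid above 1.4 rad).
It fails at once if another thing on the bench is moved by more than 25 mm (distance of any of thumb_plane, chisel, varnish_bottle, pigment_jar, mallet, cam_clamp from where it was at the start of the episode above 0.025 m).
It also fails if it takes over 70 s, if anything falls off the work surface, if the arm or the gripper's body presses on something with over 40 N, if the wrist force passes 120 N, or if a joint passes its speed limit or range.

### The arm

A 6-joint arm with a two-finger parallel gripper is mounted at the origin on the work surface. World frame = base frame: x ahead of the robot, y to its left, z up, the work surface at z = 0. Lengths are in m, angles in rad, forces in N, time in s.
With the tool pointing down it reaches from about 0.3 to 0.775 m from the base axis. Payload 14.6 kg.
Tool frame: the origin (TCP) lies between the finger pads; the fingertips stand 8 mm ahead of it and the grasp point (between the pads) lies 11 mm behind it; x points along the fingers, y is the direction in which the jaws open and shut, and the axes are right-handed (so a half turn about x gives the same grasp; the last joint's range is limited). The gripper opens to 94 mm and grips with 3 to 60 N. Pads are 16 mm wide; open, the fingers measure 119 mm over their backs; the gripper's body (75 mm by 177 mm) begins 78 mm behind the grasp point.
Start: joints at [1.078, 0.3, 1.521, -0, 1.321, -0.067], TCP at [0.227, 0.501, 0.213] pointing down, gripper open.
Joint ranges: [-3.03, 3.03], [-0.79, 2.21], [0.23, 2.52], [-1.04, 4.18], [0, 3.07], [-2.55, 2.55]. Speed limits (rad/s): [2.22, 2.22, 2.57, 3.14, 3.14, 3.14].

### API

Orientations are given as [roll, pitch, yaw] about the fixed x, y, z axes, in that order (R = Rz(yaw) Ry(pitch) Rx(roll)).
In Python, from station import ctrl gives the robot as it stands.
- The arm moves only by the shell command python3 -m creep 'ROWS' [FORCE]. ROWS is a JSON object of lists of equal length, an entry for each row: "hand": the closure, from -1 (fully open) to 1 (shut); "slide": the shift along the tool's x, y, z in m, a list of three; "spin": the turn about the tool's x in degrees. A call has 1 to 12 rows; each row is the pose to reach, as a shift and turn from the pose commanded when the call began, along the tool's axes at that moment; what a row does not reach only later rows make up. A row lasts 1/12 s, in which the tool goes at most 41.7 mm and 7.16 degrees, less where a joint would pass 70% of its speed; a pose out of reach is approached as far as the arm can. A call with a gripper value outside its range is refused whole. The fingers move at their own pace and stop on an object; FORCE is the grip in N (left out, the last holds). Time passes only in rows, so rows that repeat a pose let the fingers close. It gives the time, the measured TCP pose, the force and the opening at its end, in the units of the state.
- ctrl.get_obs(): the state, without advancing time (a new reading comes with each control period).
- ctrl.camera(name): name is "scene" or "top" or "wrist"; returns the picture (480x640x3 uint8, red, green, blue); there is no depth.
- ctrl.calibration(name): a dict with "K" (3x3 intrinsics, pixels), "k1" (the pictures are not rectified: a ray, as slopes to the right and down, at radius r is drawn at 1 + k1 r^2 times it, then the intrinsics apply), "R" (3x3) and "t" (3): a world point X has camera coordinates R X + t. Camera axes: x right, y down, z forward; pixel columns grow to the right and rows downward; lengths in m; the calibration is good to about 2 mm. A picture is of the moment at which its call begins: read the wrist's pose just before it. calibration takes no time and is no camera call; for the wrist camera it gives the pose at the moment of the call.
- ctrl.hand_in(): hands the job in, once; it reports no verdict.
The state is a dict: "time_s": time; "qpos": joint angles; "joint_vel": joint speeds; "tau": joint torques, N m; "ee_pos": TCP position; "eef_rot": TCP orientation; "force": force on the tool from outside, world axes, zero at the start; "moment": the same for the moment, N m; "grip_width": finger opening in m.
Only numpy, scipy, OpenCV 4.12 (cv2) and the standard library are available. Lean on these libraries where they do the work, as an engineer would, in place of code of your own. Each camera call takes 0.05 s, during which the arm holds its last target.

## Working session

There is one attempt and no reset: what is moved stays moved. The work goes in short steps, Python scripts to look and compute and a shell command to move; the robot and the scene stay as the last step left them, time stands still between calls to the robot, and variables do not carry over. Pictures are saved under pics/ and viewed, and the job is handed in when it is done.

```bash
ls; mkdir -p pics; python3 - <<'E'
from station import ctrl
import cv2
o=ctrl.get_obs();print(o)
for n in ["scene","top","wrist"]:
    c=ctrl.calibration(n);print(n,c)
    cv2.imwrite(f"pics/{n}0.png",ctrl.camera(n)[:,:,::-1])
E
```

```text
pics
{'time_s': 0.0, 'qpos': array([ 1.07839452e+00,  3.00452802e-01,  1.52161534e+00,  6.98631264e-06,
        1.32071467e+00, -6.65991735e-02]), 'joint_vel': array([-0.0007489 , -0.00060383,  0.0006575 ,  0.001316  , -0.0013154 ,
        0.00194851]), 'tau': array([ 8.91903583e-04, -5.31808662e+01, -3.52730048e+01,  7.08295754e-02,
        2.44613760e-02, -4.78972015e-05]), 'ee_pos': array([0.22705047, 0.50064895, 0.21288188]), 'eef_rot': array([-1.64308115,  1.56960614, -2.06888551]), 'force': array([0.5512493 , 0.30012767, 0.41478174]), 'moment': array([-0.04016104,  0.02801696, -0.00023775]), 'grip_width': 0.09428467909107258}
scene {'K': array([[452.62931796,   0.        , 326.75212376],
       [  0.        , 452.62931796, 238.04092849],
       [  0.        ,   0.        ,   1.        ]]), 'k1': 0.02971401005983781, 'R': array([[-0.84558406,  0.53375584,  0.00960768],
       [ 0.36410248,  0.58979143, -0.72081583],
       [-0.39040618, -0.60601219, -0.69306005]]), 't': array([ 0.45055905, -0.09490842,  1.37172435])}
top {'K': array([[433.27209298,   0.        , 317.00677381],
       [  0.        , 433.27209298, 246.11220845],
       [  0.        ,   0.        ,   1.        ]]), 'k1': -0.09934976638521442, 'R': array([[ 0.0284792 , -0.99952929,  0.01140723],
       [-0.99191543, -0.02967039, -0.12338332],
       [ 0.12366369, -0.00780115, -0.99229352]]), 't': array([-0.03286951,  0.5307126 ,  1.2469465 ])}
wrist {'K': array([[372.20277106,   0.        , 319.33971264],
       [  0.        , 372.20277106, 238.92882033],
       [  0.        ,   0.        ,   1.        ]]), 'k1': -0.039423326191916304, 'R': array([[ 0.41329414,  0.91059694, -0.00108024],
       [ 0.88390759, -0.40089493,  0.24081244],
       [ 0.21885001, -0.10048121, -0.97057107]]), 't': array([-0.54857737, -0.02469817,  0.38999325])}
```

View pics/scene0.png

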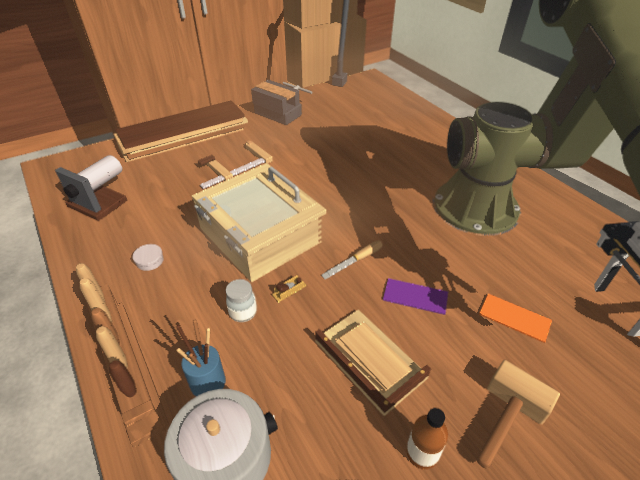

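View pics/top0.png

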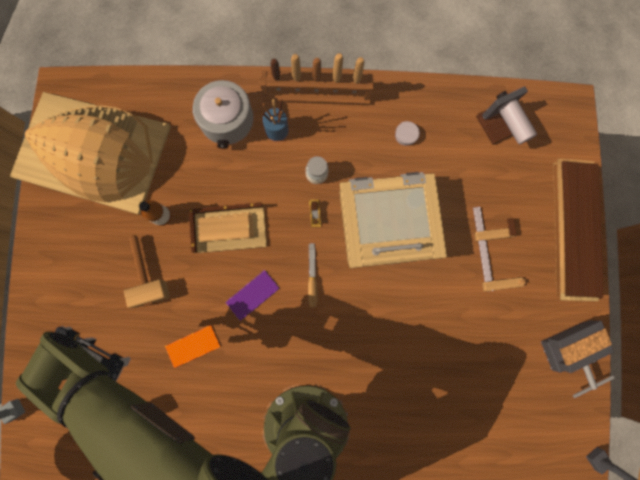

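View pics/wrist0.png

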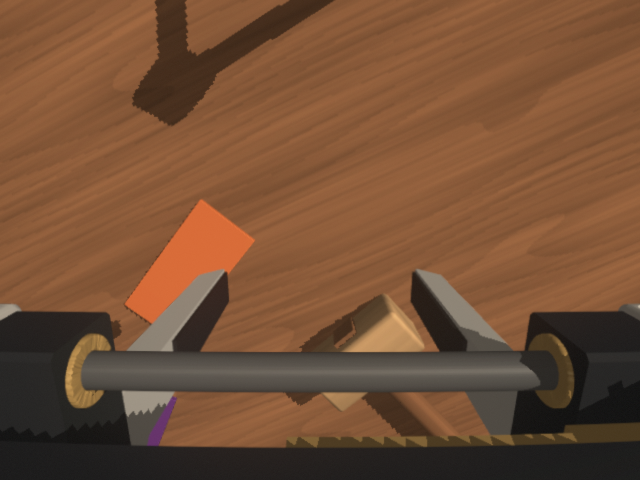

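```bash
cat > h.py <<'E'
import numpy as np, cv2
def D(c): return np.array([c['k1'],0,0,0,0.])
def proj(c,X):
    X=np.atleast_2d(np.array(X,float)); 
    return cv2.projectPoints(X,cv2.Rodrigues(c['R'])[0],c['t'],c['K'],D(c))[0][:,0]
def ray(c,uv):
    uv=np.array(uv,float).reshape(-1,1,2)
    n=cv2.undistortPoints(uv,c['K'],D(c))[:,0]
    d=np.c_[n,np.ones(len(n))]@c['R']; o=-c['R'].T@c['t']
    return o,d
def onz(c,uv,z):
    o,d=ray(c,uv); return o+d*((z-o[2])/d[:,2:3])
E
python3 - <<'E'
import cv2
t=cv2.imread('pics/top0.png');s=cv2.imread('pics/scene0.png')
cv2.imwrite('pics/a.png',cv2.resize(t[190:270,180:280],None,fx=7.5,fy=7.5,interpolation=2))
cv2.imwrite('pics/b.png',cv2.resize(s[300:420,300:450],None,fx=5,fy=5,interpolation=2))
cv2.imwrite('pics/c.png',cv2.resize(t[165:275,300:450],None,fx=5,fy=5,interpolation=2))
cv2.imwrite('pics/d.png',cv2.resize(s[150:320,180:390],None,fx=3.5,fy=3.5,interpolation=2))
E
```

```text
(no output)
```

View pics/a.png

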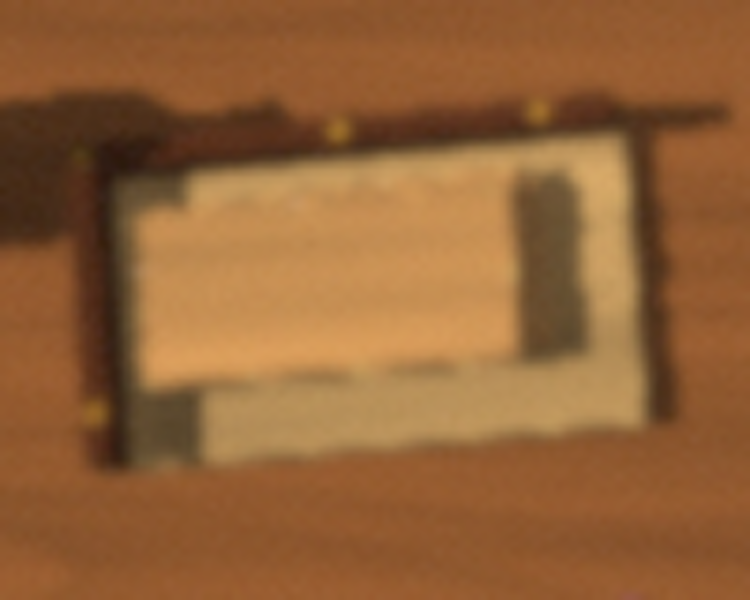

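View pics/b.png

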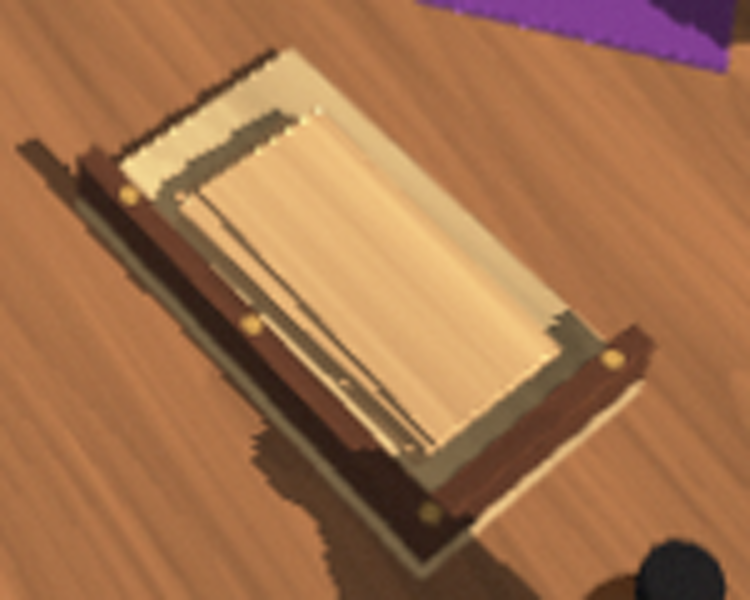

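View pics/c.png

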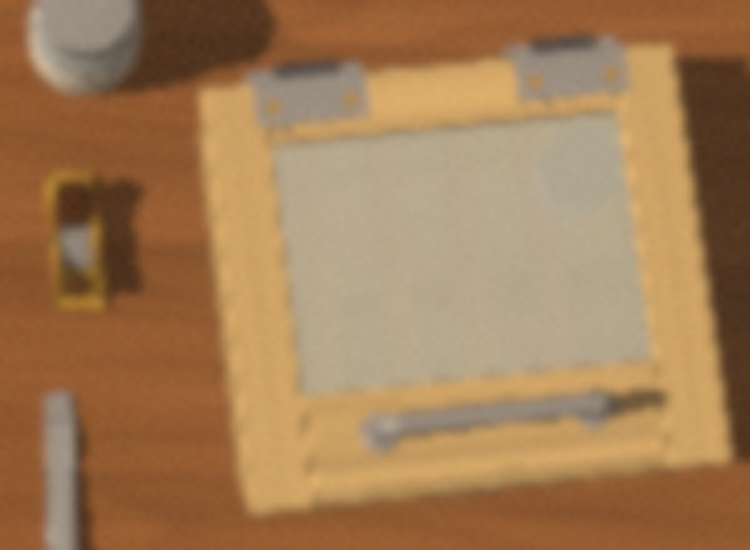

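View pics/d.png

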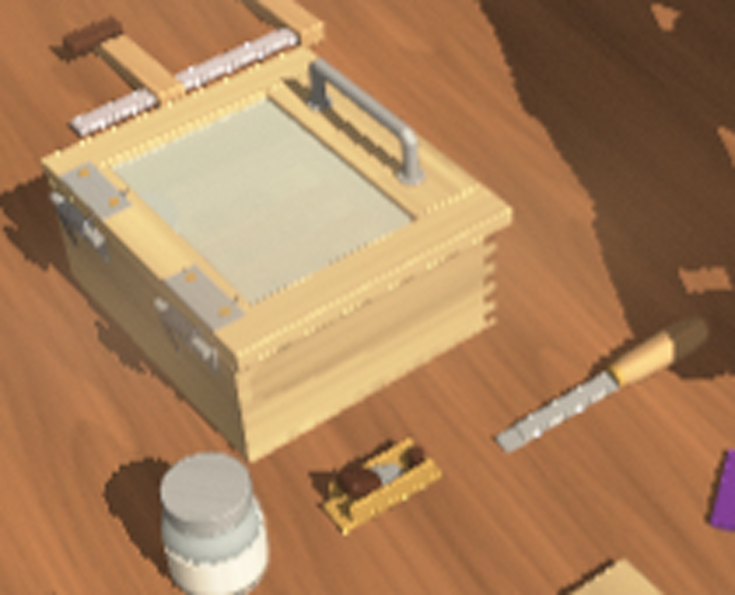

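```bash
python3 - <<'E'
from station import ctrl
from h import *
t=ctrl.calibration('top');s=ctrl.calibration('scene')
f=lambda x,y:(180+x/7.5,190+y/7.5)
g=lambda x,y:(300+x/5,300+y/5)
print('cams',-t['R'].T@t['t'],-s['R'].T@s['t'])
A=onz(t,[f(112,178),f(630,133),f(650,427),f(130,465)],.012);print('top base: corner,far-y,near-y,near+y\n',A.round(4))
for i in range(4):print(np.linalg.norm(A[i]-A[(i+1)%4]))
B=onz(s,[g(292,50),g(120,163)],.012);print('scene near-y, far-y',B.round(4))
B=onz(s,[g(635,325),g(430,550)],.04);print('scene fence top near+y outer, far+y outer?',B.round(4))
h=lambda x,y:(300+x/5,165+y/5)
L=onz(t,[h(200,90),h(675,45),h(735,460),h(250,512)],.116);print('lid top\n',L.round(4))
for i in range(4):print(np.linalg.norm(L[i]-L[(i+1)%4]))
print('bar ends',onz(t,[h(378,427),h(605,402)],.154).round(4))
k=lambda x,y:(180+x/3.5,150+y/3.5)
print('scene lid',onz(s,[k(42,160),k(240,355),k(510,212)],.116).round(4))
print('scene bar',onz(s,[k(315,65),k(410,135)],.154).round(4))
E
```

```text
cams [ 0.37315611 -0.00737998  1.30319296] [0.95107161 0.64676933 0.87794703]
top base: corner,far-y,near-y,near+y
 [[0.6224 0.3572 0.012 ]
 [0.6468 0.1469 0.012 ]
 [0.5271 0.1335 0.012 ]
 [0.5054 0.3423 0.012 ]]
0.2117712474360604
0.1204283726479919
0.20988703073182496
0.11787453070114477
scene near-y, far-y [[0.5308 0.137  0.012 ]
 [0.6335 0.1476 0.012 ]]
scene fence top near+y outer, far+y outer? [[0.5048 0.3431 0.04  ]
 [0.6357 0.3744 0.04  ]]
lid top
 [[ 0.7024 -0.0764  0.116 ]
 [ 0.7389 -0.348   0.116 ]
 [ 0.5014 -0.3798  0.116 ]
 [ 0.4649 -0.1091  0.116 ]]
0.2740095454606482
0.23962170276363495
0.27322986439772384
0.23974141835556612
bar ends [[ 0.5095 -0.1736  0.154 ]
 [ 0.5267 -0.2967  0.154 ]]
scene lid [[ 0.741  -0.3464  0.116 ]
 [ 0.7024 -0.0776  0.116 ]
 [ 0.4693 -0.1078  0.116 ]]
scene bar [[ 0.529  -0.2998  0.154 ]
 [ 0.5097 -0.1836  0.154 ]]
```

```bash
cat >> h.py <<'E'
def fit(P,Q): # P local 2d -> Q world
    P=np.array(P,float);Q=np.array(Q,float);p=P.mean(0);q=Q.mean(0)
    H=(P-p).T@(Q-q);a=np.arctan2(H[0,1]-H[1,0],H[0,0]+H[1,1])
    R=np.array([[np.cos(a),-np.sin(a)],[np.sin(a),np.cos(a)]])
    return a,q-R@p,R,np.linalg.norm(P@R.T+(q-R@p)-Q,axis=1)
from scipy.spatial.transform import Rotation as Ro
def toolR(o): return Ro.from_euler('xyz',o['eef_rot']).as_matrix()
def go(o,target,jaw=None):
    R=toolR(o); d=R.T@(np.array(target)-o['ee_pos'])
    r=None
    if jaw is not None:
        y=R[:,1]; cur=np.arctan2(y[1],y[0])
        # spin about tool x (down) positive -> world yaw decreases
        sgn=np.sign(R[2,0])
        r=(np.degrees(jaw-cur)*sgn+90)%180-90
    return d.round(4),r
E
python3 - <<'E'
from station import ctrl
from h import *
t=ctrl.calibration('top');s=ctrl.calibration('scene');o=ctrl.get_obs()
print(toolR(o).round(3))
P=[(.053,.098),(.053,-.110),(-.065,-.110),(-.065,.098)]
Q=[[0.6224,0.3572],[0.6468,0.1469],[0.5271,0.1335],[0.5054,0.3423]]
a,b,R,e=fit(P,Q);print('board',a,b,e)
Q2=P2=None
# add scene pts
P2=P+[(-.065,-.110),(.053,-.110),(-.065,.110),(.065,.11)]
Q2=Q+[[.5308,.137],[.6335,.1476],[.5048,.3431],[.6357,.3744]]
a,b,R,e=fit(P2,Q2);print('both',a,b,e)
L=[[0.7024,-0.0764],[0.7389,-0.348],[0.5014,-0.3798],[0.4649,-0.1091],[0.741,-.3464],[.7024,-.0776],[.4693,-.1078]]
PL=[(.121,.136),(.121,-.136),(-.121,-.136),(-.121,.136),(.121,-.136),(.121,.136),(-.121,.136)]
print('lid',fit(PL,L))
for n,p in [('bottle',(147,207)),('jar',(317,168)),('mallet',(147,292))]:
    print(n,onz(t,[p],.08))
E
```

```text
[[-0.     0.413  0.911]
 [-0.001  0.911 -0.413]
 [-1.    -0.001 -0.   ]]
board 0.11184937345181219 [0.58071781 0.25160721] [0.00229    0.00173384 0.00201609 0.00059985]
both 0.10868048355504117 [0.57996055 0.2512204 ] [0.0028349  0.00233403 0.00133067 0.0009857  0.00414481 0.0110792
 0.01051301 0.00743461]
lid (np.float64(0.13209489696897955), array([ 0.60260955, -0.22797889]), array([[ 0.99128815, -0.13171108],
       [ 0.13171108,  0.99128815]]), array([0.00239021, 0.00194046, 0.00134939, 0.00014903, 0.00070127,
       0.00227357, 0.00473134]))
bottle [[0.62555771 0.48134142 0.08      ]]
jar [[ 0.7553477  -0.01043036  0.08      ]]
mallet [[0.37972835 0.46242044 0.08      ]]
```

```bash
cat >> h.py <<'E'
BA=.1118;BO=np.array([.5807,.2516])
def bw(x,y,z):
    c,s=np.cos(BA),np.sin(BA);return np.array([BO[0]+c*x-s*y,BO[1]+s*x+c*y,z])
def wb(p):
    c,s=np.cos(BA),np.sin(BA);d=np.array(p)[...,:2]-BO;return np.stack([c*d[...,0]+s*d[...,1],-s*d[...,0]+c*d[...,1]],-1)
E
python3 - <<'E'
from station import ctrl
from h import *
o=ctrl.get_obs()
print(bw(-.068,.023,.2),go(o,bw(-.068,.023,.2),np.pi/2+BA))
E
```

```text
[0.51055849 0.26686984 0.2       ] (array([ 0.0131, -0.0959,  0.3547]), np.float64(-30.801843633188746))
```

```bash
python3 -m creep '{"hand":[-1,-1,-1,-1,-1,-1,-1,-1,-1,-1,-1,-1],"slide":[[0,-0.01,0.035],[0,-0.02,0.07],[0,-0.03,0.105],[0,-0.04,0.14],[0,-0.05,0.175],[0.0,-0.06,0.21],[0,-0.07,0.245],[0,-0.08,0.28],[0,-0.09,0.315],[0,-0.0959,0.3547],[0.013,-0.0959,0.3547],[0.013,-0.0959,0.3547]],"spin":[0,0,0,-4,-8,-12,-16,-20,-24,-28,-30.8,-30.8]}'
python3 - <<'E'
from station import ctrl
from h import *
o=ctrl.get_obs();c=ctrl.calibration('wrist')
print(go(o,bw(-.068,.023,.2),np.pi/2+BA),o['force'],wb(o['ee_pos']))
import pickle;pickle.dump(c,open('w1.pkl','wb'))
cv2.imwrite('pics/w1.png',ctrl.camera('wrist')[:,:,::-1])
E
```

```text
time_s: 1.15
ee_pos: [0.511, 0.2654, 0.198]
eef_rot: [-2.841, 1.567, -2.73]
force: [-0.3, -0.4, -1.5]
grip_width: 0.094
(array([-0.002 ,  0.0015, -0.0003]), np.float64(-0.02854350194685651)) [-0.29758592 -0.3655236  -1.47979729] [-0.06773106  0.02149884]
```

View pics/w1.png

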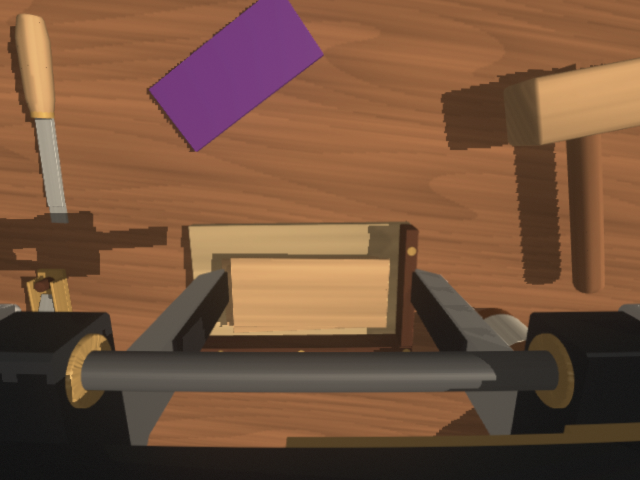

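```bash
python3 - <<'E'
import cv2
t=cv2.imread('pics/w1.png')
cv2.imwrite('pics/w1c.png',cv2.resize(t[215:355,180:430],None,fx=3.2,fy=3.2,interpolation=2))
E
```

```text
(no output)
```

View pics/w1c.png

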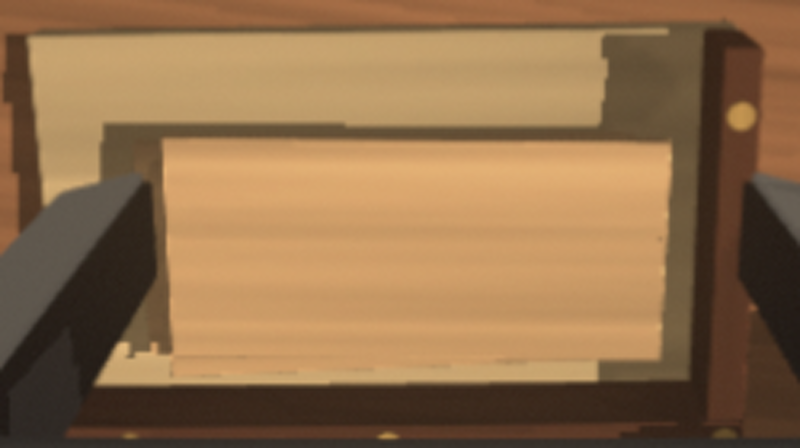

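```bash
python3 - <<'E'
from h import *
import pickle;c=pickle.load(open('w1.pkl','rb'))
k=lambda x,y:(180+x/3.2,215+y/3.2)
print('base near-y, near+y, corner',wb(onz(c,[k(30,35),k(703,28),k(690,381)],.012)).round(4))
print('top blank corners',wb(onz(c,[k(163,138),k(671,141),k(660,358),k(173,352)],.036)).round(4))
E
```

```text
base near-y, near+y, corner [[-0.0633 -0.1074]
 [-0.0654  0.0992]
 [ 0.0536  0.1011]]
top blank corners [[-0.0375 -0.0622]
 [-0.0366  0.0863]
 [ 0.0329  0.0861]
 [ 0.0309 -0.0632]]
```

```bash
python3 -m creep '{"hand":[-1,-1,-1,-1,-1,-1,-1,-1,-1],"slide":[[0.03,0.001,0],[0.06,0.001,0],[0.09,0.001,0],[0.12,0.001,0],[0.14,0.001,0],[0.155,0.001,0],[0.165,0.001,0],[0.17,0.001,0],[0.17,0.001,0]],"spin":[0,0,0,0,0,0,0,0,0]}'
python3 - <<'E'
from station import ctrl
from h import *
o=ctrl.get_obs()
print(o['ee_pos'],toolR(o).round(3),wb(o['ee_pos']),o['force'])
E
```

```text
time_s: 1.95
ee_pos: [0.51, 0.2685, 0.0303]
eef_rot: [-2.876, 1.57, -2.765]
force: [-0.6, -0.4, 0.3]
grip_width: 0.0939
[0.50999629 0.26850663 0.03026153] [[-0.001 -0.112  0.994]
 [-0.     0.994  0.112]
 [-1.    -0.    -0.001]] [-0.06837607  0.0246893 ] [-0.62962834 -0.41791823  0.31886841]
```

```bash
python3 -m creep '{"hand":[-1,-1,-1,-1,-1,-1,-1,-1,-1,-1,-1,-1],"slide":[[0.0045,0,0],[0.0085,0,0],[0.0085,0,0],[0.0085,0,0.005],[0.0085,0,0.01],[0.0085,0,0.015],[0.0085,0,0.02],[0.0085,0,0.025],[0.0085,0,0.029],[0.0085,0,0.032],[0.0085,0,0.034],[0.0085,0,0.036]],"spin":[0,0,0,0,0,0,0,0,0,0,0,0]}'
python3 - <<'E'
from station import ctrl
from h import *
o=ctrl.get_obs()
print(o['ee_pos'],wb(o['ee_pos']),o['force'])
E
```

```text
time_s: 2.95
ee_pos: [0.5463, 0.2721, 0.0218]
eef_rot: [-2.888, 1.57, -2.776]
force: [-1.8, -0.3, 1.1]
grip_width: 0.094
[0.54631118 0.27205771 0.02184999] [-0.03189172  0.02416665] [-1.76018408 -0.25957298  1.07832501]
```

```bash
python3 -m creep '{"hand":[-1,-1,-1,-1,-1],"slide":[[0,0,0.001],[0,0,0.002],[0,0,0.003],[0,0,0.004],[0,0,0.004]],"spin":[0,0,0,0,0]}'; python3 -m creep '{"hand":[-1,-1,-1],"slide":[[0,0,0.001],[0,0,0.002],[0,0,0.002]],"spin":[0,0,0]}'
python3 - <<'E'
from station import ctrl
from h import *
o=ctrl.get_obs()
print(o['ee_pos'],wb(o['ee_pos']),o['force'])
E
```

```text
time_s: 3.37
ee_pos: [0.5504, 0.2725, 0.022]
eef_rot: [0.309, 1.571, 0.421]
force: [-1.7, -0.2, 0.2]
grip_width: 0.0941
time_s: 3.62
ee_pos: [0.5519, 0.2727, 0.0217]
eef_rot: [-2.907, 1.57, -2.795]
force: [-3.8, -0.3, 0.2]
grip_width: 0.0936
[0.5519005  0.2726503  0.02172192] [-0.02627117  0.02413196] [-3.76936108 -0.25576244  0.15877815]
```

```bash
python3 -m creep '{"hand":[-1,-1,-1],"slide":[[0,0,0.0005],[0,0,0.001],[0,0,0.001]],"spin":[0,0,0]}'; python3 -m creep '{"hand":[-1,-1,-1],"slide":[[0,0,0.0005],[0,0,0.001],[0,0,0.001]],"spin":[0,0,0]}'
python3 - <<'E'
from station import ctrl
from h import *
o=ctrl.get_obs()
print(o['ee_pos'],wb(o['ee_pos']),o['force'],o['moment'])
cv2.imwrite('pics/w2.png',ctrl.camera('wrist')[:,:,::-1])
E
```

```text
time_s: 3.87
ee_pos: [0.552, 0.2726, 0.0214]
eef_rot: [-2.909, 1.567, -2.796]
force: [-10.1, -1.5, 1.7]
grip_width: 0.0944
time_s: 4.12
ee_pos: [0.5521, 0.2726, 0.0212]
eef_rot: [-2.932, 1.565, -2.82]
force: [-15.9, -3.0, 5.0]
grip_width: 0.094
[0.55209485 0.27260611 0.02122612] [-0.02608297  0.02406636] [-15.91415068  -3.0350739    4.98555479] [-0.39230395  2.85534776  0.45290272]
```

View pics/w2.png

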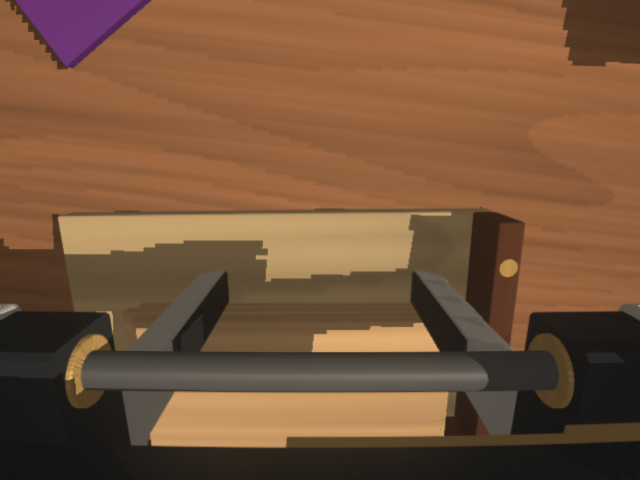

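```bash
python3 -m creep '{"hand":[-1,-1,-1,-1,-1],"slide":[[0,0,-0.015],[0,0,-0.02],[-0.03,0,-0.02],[-0.06,0,-0.02],[-0.06,0,-0.02]],"spin":[0,0,0,0,0]}'
python3 - <<'E'
from station import ctrl
from h import *
o=ctrl.get_obs()
print(o['ee_pos'],wb(o['ee_pos']),o['force'],o['qpos'])
print(go(o,bw(.012,-.1,.0815),BA))
E
```

```text
time_s: 4.58
ee_pos: [0.5369, 0.2718, 0.0879]
eef_rot: [0.283, 1.562, 0.395]
force: [1.3, 0.2, 0.7]
grip_width: 0.0941
[0.53692229 0.27178817 0.08790363] [-0.04125206  0.02494629] [1.32755394 0.16579548 0.68113149] [ 4.07786354e-01  5.33841492e-01  1.49834681e+00 -1.27549761e-04
  1.10053001e+00 -1.27481203e+00]
(array([ 0.0065, -0.125 ,  0.0532]), np.float64(-89.99599443730403))
```

```bash
python3 -m creep '{"hand":[0.23,0.23,0.23,0.23,0.23,0.23,0.23,0.23,0.23,0.23,0.23,0.23],"slide":[[0,-0.01,0],[0,-0.02,0.005],[0,-0.04,0.01],[0,-0.06,0.02],[0,-0.08,0.03],[0,-0.1,0.04],[0,-0.115,0.05],[0,-0.125,0.053],[0,-0.125,0.053],[0,-0.125,0.053],[0,-0.125,0.053],[0,-0.125,0.053]],"spin":[7,14,21,28,35,42,49,56,63,70,77,84]}'
python3 -m creep '{"hand":[0.23,0.23],"slide":[[0,0,0],[0,0,0]],"spin":[6,6]}'
python3 - <<'E'
from station import ctrl
from h import *
o=ctrl.get_obs()
print(o['ee_pos'],wb(o['ee_pos']),o['force'],toolR(o).round(3),o['grip_width'])
print(go(o,bw(.012,-.1,.022),BA))
c=ctrl.calibration('wrist')
import pickle;pickle.dump(c,open('w3.pkl','wb'))
cv2.imwrite('pics/w3.png',ctrl.camera('wrist')[:,:,::-1])
E
```

```text
time_s: 5.58
ee_pos: [0.6014, 0.1522, 0.0819]
eef_rot: [1.408, 1.57, 0.047]
force: [-0.5, 0.8, 0.3]
grip_width: 0.0359
time_s: 5.75
ee_pos: [0.6013, 0.1523, 0.0819]
eef_rot: [1.548, 1.57, 0.084]
force: [0.4, 0.2, -0.4]
grip_width: 0.0361
[0.6013046  0.15233323 0.08192771] [ 0.00940104 -0.10094584] [ 0.38192396  0.19130228 -0.37465236] [[ 0.001  0.994  0.106]
 [ 0.     0.106 -0.994]
 [-1.     0.001  0.   ]] 0.03612099245126455
(array([ 0.0599,  0.0025, -0.001 ]), np.float64(-0.2931731338758681))
```

View pics/w3.png

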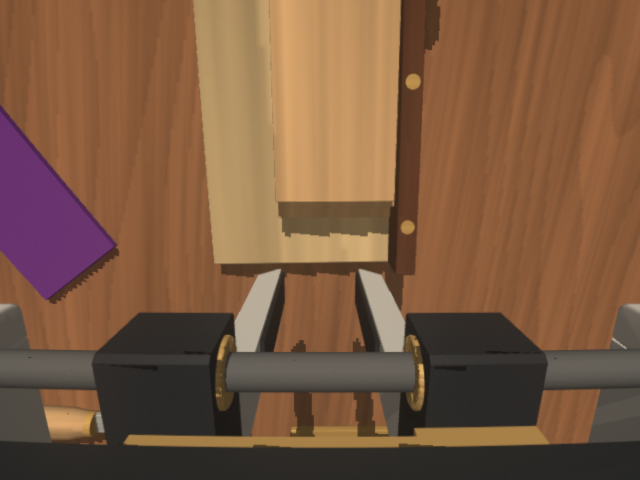

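```bash
python3 -m creep '{"hand":[0.23,0.23,0.23,0.23,0.23,0.23,0.23,0.23,0.23,0.23,0.23,0.23],"slide":[[0.03,0.001,0],[0.05,0.002,0],[0.06,0.002,0],[0.06,0.002,0],[0.06,0.002,-0.005],[0.06,0.002,-0.01],[0.06,0.002,-0.015],[0.06,0.002,-0.02],[0.06,0.002,-0.025],[0.06,0.002,-0.03],[0.06,0.002,-0.034],[0.06,0.002,-0.036]],"spin":[0,0,0,-0.3,-0.3,-0.3,-0.3,-0.3,-0.3,-0.3,-0.3,-0.3]}'
python3 -m creep '{"hand":[0.23,0.23,0.23],"slide":[[0,0,-0.001],[0,0,-0.002],[0,0,-0.002]],"spin":[0,0,0]}'
python3 - <<'E'
from station import ctrl
from h import *
o=ctrl.get_obs()
print(o['ee_pos'],wb(o['ee_pos']),o['force'])
E
```

```text
time_s: 6.8
ee_pos: [0.5989, 0.1889, 0.0221]
eef_rot: [0.878, 1.571, -0.575]
force: [0.9, -2.4, -0.3]
grip_width: 0.036
time_s: 7.05
ee_pos: [0.5987, 0.1905, 0.022]
eef_rot: [2.972, 1.571, 1.518]
force: [0.1, -0.5, 0.1]
grip_width: 0.0362
[0.5986812  0.19049011 0.02196622] [ 0.01105108 -0.06273449] [ 0.102519   -0.46262506  0.12798707]
```

```bash
python3 -m creep '{"hand":[0.23,0.23,0.23,0.23],"slide":[[0,0,-0.0005],[0,0,-0.001],[0,0,-0.0015],[0,0,-0.002]],"spin":[0,0,0,0]}'
python3 -m creep '{"hand":[0.23,0.23,0.23,0.23],"slide":[[0,0,-0.0005],[0,0,-0.001],[0,0,-0.0015],[0,0,-0.0015]],"spin":[0,0,0,0]}'
python3 - <<'E'
from station import ctrl
from h import *
o=ctrl.get_obs()
print(o['ee_pos'],wb(o['ee_pos']),o['force'])
E
```

```text
time_s: 7.38
ee_pos: [0.5984, 0.1923, 0.0219]
eef_rot: [-1.364, 1.571, -2.817]
force: [0.1, -2.0, 1.0]
grip_width: 0.0362
time_s: 7.72
ee_pos: [0.5982, 0.1938, 0.0219]
eef_rot: [-0.614, 1.571, -2.068]
force: [-0.3, -2.8, -0.2]
grip_width: 0.0365
[0.59821937 0.1938314  0.02189296] [ 0.01096491 -0.05936253] [-0.28346488 -2.81260795 -0.18874268]
```

```bash
python3 -m creep '{"hand":[0.23,0.23,0.23,0.23],"slide":[[0,0,-0.0005],[0,0,-0.001],[0,0,-0.0015],[0,0,-0.0015]],"spin":[0,0,0,0]}'
python3 -m creep '{"hand":[0.23,0.23,0.23],"slide":[[0,0,-0.0005],[0,0,-0.001],[0,0,-0.001]],"spin":[0,0,0]}'
python3 - <<'E'
from station import ctrl
from h import *
o=ctrl.get_obs()
print(o['ee_pos'],wb(o['ee_pos']),o['force'])
E
```

```text
time_s: 8.05
ee_pos: [0.5982, 0.194, 0.0219]
eef_rot: [-0.235, 1.569, -1.689]
force: [-0.0, -11.8, 0.9]
grip_width: 0.0362
time_s: 8.3
ee_pos: [0.5982, 0.1941, 0.0218]
eef_rot: [-0.245, 1.567, -1.699]
force: [0.7, -17.9, 1.6]
grip_width: 0.0363
[0.59819536 0.19407187 0.02180458] [ 0.01096788 -0.05912088] [  0.73175629 -17.91687344   1.59648167]
```

```bash
python3 -m creep '{"hand":[0.23,0.23,0.23,0.23,-1,-1,-1,-1,-1,-1,-1,-1],"slide":[[0,0,0.01],[0,0,0.016],[-0.03,0,0.016],[-0.06,0,0.016],[-0.06,-0.02,0.016],[-0.06,-0.04,0.0],[-0.06,-0.06,-0.02],[-0.06,-0.066,-0.04],[-0.06,-0.066,-0.06],[-0.06,-0.066,-0.08],[-0.06,-0.066,-0.083],[-0.06,-0.066,-0.083]],"spin":[0,0,0,-7,-14,-21,-28,-35,-42,-49,-56,-63]}'
python3 -m creep '{"hand":[-1,-1,-1,-1,-1],"slide":[[0,0,0],[0,0,0],[0,0,0],[0,0,0],[0,0,0]],"spin":[-7,-14,-21,-27,-27]}'
python3 - <<'E'
from station import ctrl
from h import *
o=ctrl.get_obs()
print(o['ee_pos'],wb(o['ee_pos']),o['force'],toolR(o).round(3),o['grip_width'])
print(go(o,bw(-.04,.023,.022),np.pi/2+BA))
c=ctrl.calibration('wrist')
import pickle;pickle.dump(c,open('w4.pkl','wb'))
cv2.imwrite('pics/w4.png',ctrl.camera('wrist')[:,:,::-1])
E
```

```text
time_s: 9.3
ee_pos: [0.5223, 0.2725, 0.082]
eef_rot: [1.782, 1.57, 1.436]
force: [0.3, 0.5, -0.3]
grip_width: 0.0858
time_s: 9.72
ee_pos: [0.5227, 0.2711, 0.082]
eef_rot: [1.507, 1.57, 1.629]
force: [0.2, 0.3, -0.2]
grip_width: 0.0942
[0.52271513 0.2711258  0.08197853] [-0.05544442  0.02587311] [ 0.17030107  0.27691381 -0.182293  ] [[-0.    -0.122  0.993]
 [ 0.     0.993  0.122]
 [-1.     0.     0.   ]] 0.0942355616034016
(array([ 0.06  , -0.0031,  0.0154]), np.float64(0.5814970068481955))
```

View pics/w4.png

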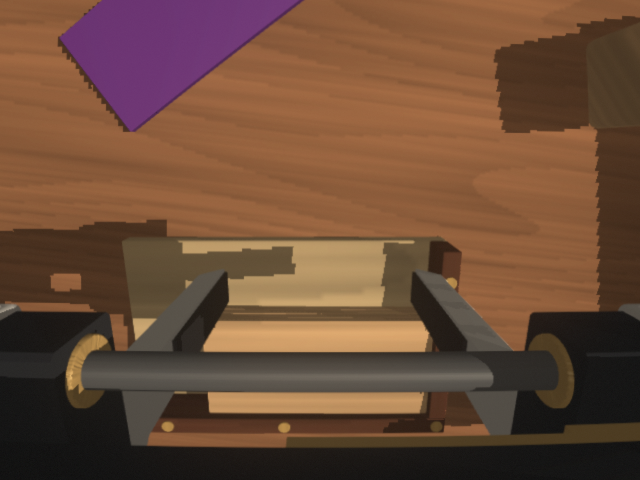

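```bash
python3 -m creep '{"hand":[-1,-1,-1,-1,-1,-1,-1,-1,-1,-1,-1,-1],"slide":[[0.03,-0.003,0],[0.05,-0.003,0],[0.06,-0.003,0],[0.06,-0.003,0],[0.06,-0.003,0.005],[0.06,-0.003,0.01],[0.06,-0.003,0.015],[0.06,-0.003,0.02],[0.06,-0.003,0.024],[0.06,-0.003,0.027],[0.06,-0.003,0.029],[0.06,-0.003,0.029]],"spin":[0.6,0.6,0.6,0.6,0.6,0.6,0.6,0.6,0.6,0.6,0.6,0.6]}'
python3 -m creep '{"hand":[-1,-1,-1],"slide":[[0,0,0.0005],[0,0,0.001],[0,0,0.001]],"spin":[0,0,0]}'
python3 - <<'E'
from station import ctrl
from h import *
o=ctrl.get_obs()
print(o['ee_pos'],wb(o['ee_pos']),o['force'])
E
```

```text
time_s: 10.77
ee_pos: [0.5516, 0.2713, 0.0216]
eef_rot: [-2.859, 1.569, -2.752]
force: [-1.4, -0.3, 0.3]
grip_width: 0.0941
time_s: 11.02
ee_pos: [0.5518, 0.2713, 0.0214]
eef_rot: [-2.853, 1.568, -2.746]
force: [-7.3, -3.2, 1.0]
grip_width: 0.0937
[0.55180564 0.27131381 0.02143743] [-0.02651456  0.0228144 ] [-7.29735763 -3.17700667  0.95156978]
```

```bash
python3 -m creep '{"hand":[-1,-1,-1],"slide":[[0,0,0.0005],[0,0,0.001],[0,0,0.001]],"spin":[0,0,0]}'
python3 -m creep '{"hand":[-1,-1,-1,-1,-1,-1,-1,-1,-1],"slide":[[0,0,-0.01],[0,0,-0.02],[-0.03,0,-0.03],[-0.06,0,-0.036],[-0.09,0,-0.036],[-0.12,0,-0.036],[-0.15,0,-0.036],[-0.17,0,-0.036],[-0.17,0,-0.036]],"spin":[0,0,0,0,0,0,0,0,0]}'
python3 - <<'E'
from station import ctrl
from h import *
c=ctrl.calibration('wrist')
import pickle;pickle.dump(c,open('w5.pkl','wb'))
t=ctrl.camera('wrist')[:,:,::-1]
cv2.imwrite('pics/w5.png',t)
cv2.imwrite('pics/w5c.png',cv2.resize(t[215:365,170:430],None,fx=3,fy=3,interpolation=2))
s=ctrl.camera('scene')[:,:,::-1]
cv2.imwrite('pics/s5.png',cv2.resize(s[300:420,300:450],None,fx=5,fy=5,interpolation=2))
E
```

```text
time_s: 11.27
ee_pos: [0.5519, 0.2713, 0.0212]
eef_rot: [-2.883, 1.566, -2.775]
force: [-12.2, -3.7, 3.5]
grip_width: 0.0934
time_s: 12.02
ee_pos: [0.5195, 0.2685, 0.1969]
eef_rot: [0.306, 1.563, 0.412]
force: [-1.3, 0.6, 0.5]
grip_width: 0.094
```

View pics/w5c.png

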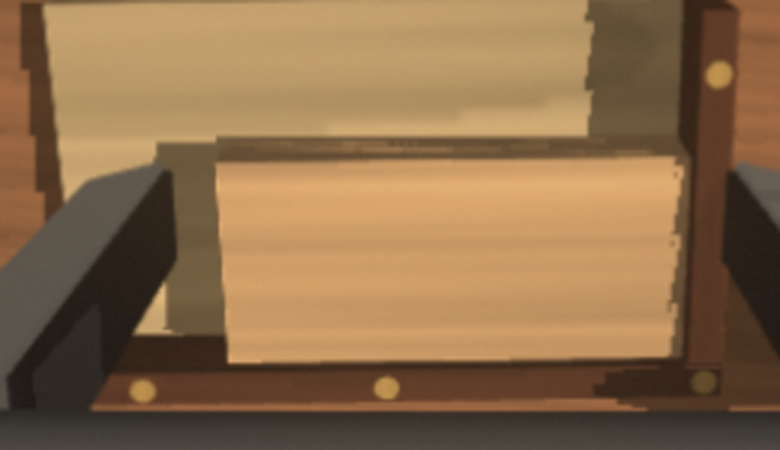

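View pics/s5.png

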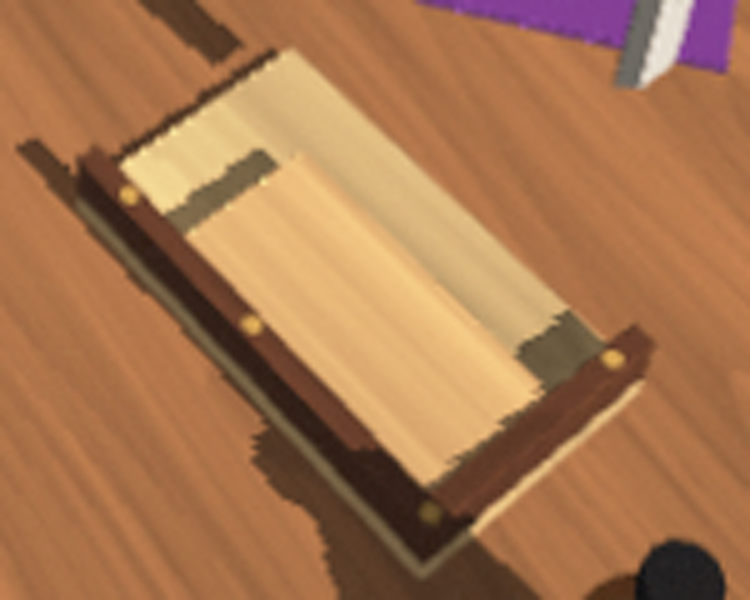

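```bash
python3 - <<'E'
import cv2
t=cv2.imread('pics/w5.png')
cv2.imwrite('pics/w5d.png',cv2.resize(t[205:345,375:425],None,fx=5,fy=5,interpolation=0).copy())
cv2.imwrite('pics/w5e.png',cv2.resize(t[250:350,230:270],None,fx=6,fy=6,interpolation=0))
E
```

```text
(no output)
```

View pics/w5d.png

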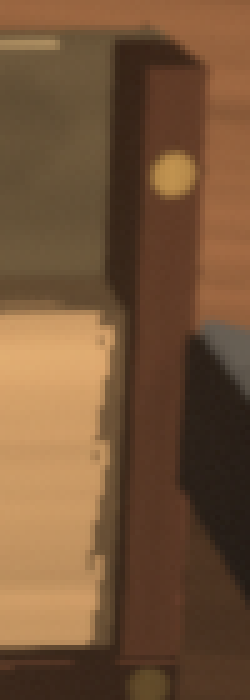

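View pics/w5e.png

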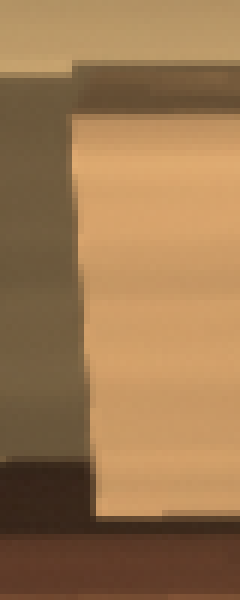

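```bash
python3 - <<'E'
from station import ctrl
from h import *
import pickle;c=pickle.load(open('w5.pkl','rb'))
q=[(230+73/6,250+115/6),(230+95/6,250+518/6),(375+125/5,205+308/5),(375+115/5,205+648/5)]
print(wb(onz(c,q,.036)).round(4))
r=[(375+113/5,205+40/5),(375+107/5,205+283/5)]
print('fence inner at base',wb(onz(c,r,.012)).round(4))
r=[(375+146/5,205+66/5),(375+118/5,205+655/5)]
print('fence inner top',wb(onz(c,r,.040)).round(4))
s=ctrl.calibration('scene');g=lambda x,y:(300+x/5,300+y/5)
print('scene blank -y near, -y far, ',wb(onz(s,[g(292,155),g(187,232),g(425,485),g(545,388)],.036)).round(4))
o=ctrl.get_obs();print(o['ee_pos'],o['qpos'])
c,sn=np.cos(.132),np.sin(.132)
lid=np.array([.6026,-.228])
for th in [0,.75,.85,.95,1.0,1.05]:
    x=-.212*np.cos(.2576+th)+.115; z=.1+.212*np.sin(.2576+th)
    # lid centre offset in box x: front edge at hinge-.242 => box origin
    hx=np.array([.5199,-.2395])+.205*np.array([c,sn])
    p=hx+(x-.115)*np.array([c,sn]); print(th,p.round(4),round(z,4),np.hypot(*p).round(3))
print(go(o,[.5199,-.2395,.24],.132))
E
```

```text
[[-0.0167 -0.0495]
 [ 0.0534 -0.05  ]
 [-0.0183  0.0988]
 [ 0.0526  0.1004]]
fence inner at base [[-0.0649  0.0993]
 [-0.0155  0.1004]]
fence inner top [[-0.0653  0.0995]
 [ 0.0519  0.1002]]
scene blank -y near, -y far,  [[-0.0111 -0.0526]
 [ 0.0504 -0.0512]
 [ 0.0499  0.0947]
 [-0.0173  0.0949]]
[0.51819889 0.26793863 0.19214039] [ 4.14416082e-01  3.90484367e-01  1.45010395e+00  9.54563298e-06
  1.29969447e+00 -1.26287143e+00]
0 [ 0.5199 -0.2395] 0.154 0.572
0.75 [ 0.6109 -0.2274] 0.2793 0.652
0.85 [ 0.6292 -0.225 ] 0.2897 0.668
0.95 [ 0.6485 -0.2224] 0.2982 0.686
1.0 [ 0.6584 -0.2211] 0.3017 0.695
1.05 [ 0.6684 -0.2198] 0.3047 0.704
(array([-0.0481, -0.5047, -0.0522]), np.float64(88.53832118839665))
```

```bash
python3 -m creep '{"hand":[-1,-1,-1,-1,-1,-1,-1,-1,-1,-1,-1,-1],"slide":[[-0.01,-0.02,0],[-0.02,-0.06,-0.005],[-0.03,-0.1,-0.01],[-0.04,-0.14,-0.015],[-0.048,-0.18,-0.02],[-0.048,-0.22,-0.025],[-0.048,-0.26,-0.03],[-0.048,-0.3,-0.035],[-0.048,-0.34,-0.04],[-0.048,-0.38,-0.045],[-0.048,-0.42,-0.05],[-0.048,-0.46,-0.052]],"spin":[0,7,14,21,28,35,42,49,56,63,70,77]}'
python3 - <<'E'
from station import ctrl
from h import *
o=ctrl.get_obs();print(o['ee_pos'],o['qpos'],go(o,[.5196,-.2393,.24],.132))
E
```

```text
time_s: 13.12
ee_pos: [0.5143, -0.197, 0.2384]
eef_rot: [-2.315, 1.569, 2.724]
force: [0.7, -0.0, 0.3]
grip_width: 0.0944
[ 0.51432421 -0.19699262  0.2383647 ] [-4.32264013e-01  2.84736838e-01  1.48218562e+00 -3.31154234e-05
  1.37683441e+00 -7.59370727e-01] (array([-0.0017, -0.0086,  0.0418]), np.float64(11.179225879581765))
```

```bash
python3 -m creep '{"hand":[-1,-1,-1,-1],"slide":[[0,-0.004,0.02],[0,-0.0086,0.0418],[0,-0.0086,0.0418],[0,-0.0086,0.0418]],"spin":[7,11.2,11.2,11.2]}'
python3 - <<'E'
from station import ctrl
from h import *
import pickle
o=ctrl.get_obs();print(o['ee_pos'],go(o,[.5196,-.2393,.24],.132))
c=ctrl.calibration('wrist');pickle.dump(c,open('w6.pkl','wb'))
t=ctrl.camera('wrist')[:,:,::-1];cv2.imwrite('pics/w6.png',t)
print(proj(c,[[.5196,-.2393,.154]]))
E
```

```text
time_s: 13.45
ee_pos: [0.5204, -0.2378, 0.2381]
eef_rot: [-2.229, 1.568, 2.621]
force: [-0.4, 1.3, -0.5]
grip_width: 0.0943
[ 0.52038017 -0.23776377  0.23805914] (array([-0.0019, -0.001 ,  0.0014]), np.float64(0.3250179439140197))
[[319.21400041 248.69100613]]
```

View pics/w6.png

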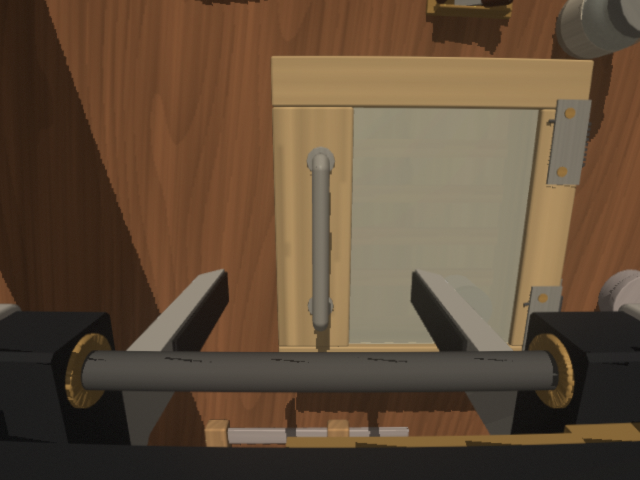

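```bash
python3 -m creep '{"hand":[-1,-1,-1,-1,-1,-1,1,1,1,1,1,1],"slide":[[0.03,-0.001,0.001],[0.06,-0.001,0.001],[0.085,-0.001,0.001],[0.097,-0.001,0.001],[0.097,-0.001,0.001],[0.097,-0.001,0.001],[0.097,-0.001,0.001],[0.097,-0.001,0.001],[0.097,-0.001,0.001],[0.097,-0.001,0.001],[0.097,-0.001,0.001],[0.097,-0.001,0.001]],"spin":[0,0,0,0,0,0,0,0,0,0,0,0]}' 15
python3 -m creep '{"hand":[1,1,1,1],"slide":[[0,0,0],[0,0,0],[0,0,0],[0,0,0]],"spin":[0,0,0,0]}'
python3 - <<'E'
from station import ctrl
from h import *
o=ctrl.get_obs();print(o['ee_pos'],o['force'],o['grip_width'],toolR(o).round(3))
E
```

```text
time_s: 14.5
ee_pos: [0.52, -0.2386, 0.1432]
eef_rot: [0.818, 1.57, -0.615]
force: [-0.3, 0.2, 0.7]
grip_width: 0.0575
time_s: 14.83
ee_pos: [0.52, -0.2385, 0.1429]
eef_rot: [-2.05, 1.571, 2.8]
force: [-0.1, 0.4, 0.2]
grip_width: 0.0309
[ 0.51997913 -0.23850539  0.14292896] [-0.13586696  0.4455325   0.17171221] 0.030853570532614737 [[-0.     0.991  0.137]
 [ 0.     0.137 -0.991]
 [-1.    -0.    -0.   ]]
```

```bash
python3 -m creep '{"hand":[1,1,1,1,1],"slide":[[0,0,0],[0,0,0],[0,0,0],[0,0,0],[0,0,0]],"spin":[0,0,0,0,0]}'
python3 - <<'E'
from station import ctrl
from h import *
o=ctrl.get_obs();print(o['ee_pos'],o['force'],o['grip_width'])
# arc slides relative to here: tool x = down, y = box +x
for th in [.1,.2,.3,.4,.5,.6,.7,.8,.85,.9,.95,1.0,1.03,1.05]:
    print(th, round(-(.212*np.sin(.2576+th)-.054),4), round(.205-.212*np.cos(.2576+th),4))
E
```

```text
time_s: 15.25
ee_pos: [0.5208, -0.2384, 0.143]
eef_rot: [1.355, 1.569, -0.077]
force: [6.7, 0.2, -2.5]
grip_width: 0.0118
[ 0.52081322 -0.23836326  0.1430471 ] [ 6.71474004  0.21897211 -2.48500747] 0.011814836971259932
0.1 -0.0202 0.0064
0.2 -0.0397 0.0148
0.3 -0.0582 0.0251
0.4 -0.0756 0.0372
0.5 -0.0917 0.051
0.6 -0.1063 0.0663
0.7 -0.1194 0.083
0.8 -0.1307 0.1009
0.85 -0.1357 0.1103
0.9 -0.1402 0.1199
0.95 -0.1442 0.1297
1.0 -0.1477 0.1397
1.03 -0.1496 0.1458
1.05 -0.1507 0.1498
```

```bash
python3 -m creep '{"hand":[1,1,1,1,1,1,1,1,1,1,1,1],"slide":[[-0.01,0.004,0],[-0.02,0.0074,0],[-0.03,0.0115,0],[-0.0397,0.0158,0],[-0.049,0.021,0],[-0.0582,0.0261,0],[-0.067,0.032,0],[-0.0756,0.0382,0],[-0.084,0.045,0],[-0.0917,0.052,0],[-0.0917,0.052,0],[-0.0917,0.052,0]],"spin":[0,0,0,0,0,0,0,0,0,0,0,0]}'
python3 - <<'E'
from station import ctrl
from h import *
o=ctrl.get_obs();print(o['ee_pos'],o['force'],o['grip_width'])
cv2.imwrite('pics/s7.png',ctrl.camera('scene')[100:340,130:450,::-1].repeat(2,0).repeat(2,1))
cv2.imwrite('pics/w7.png',ctrl.camera('wrist')[:,:,::-1])
E
```

```text
time_s: 16.25
ee_pos: [0.5712, -0.2316, 0.2372]
eef_rot: [-0.148, 1.569, -1.581]
force: [-15.0, 0.6, 10.6]
grip_width: 0.0114
[ 0.57124007 -0.23158409  0.23716497] [-14.9681179    0.59081902  10.63694855] 0.011442899172007137
```

View pics/s7.png

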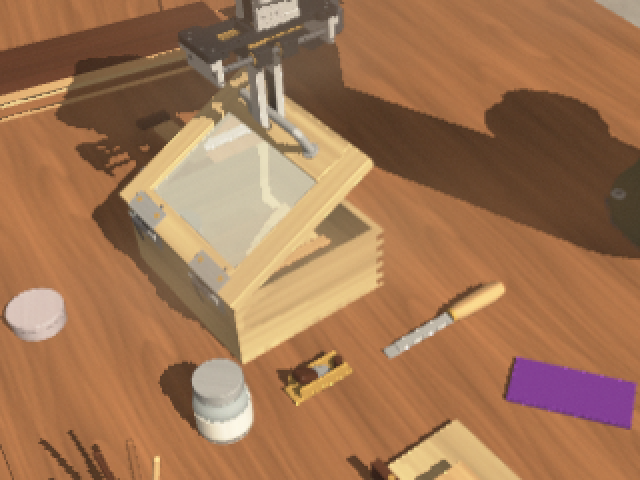

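View pics/w7.png

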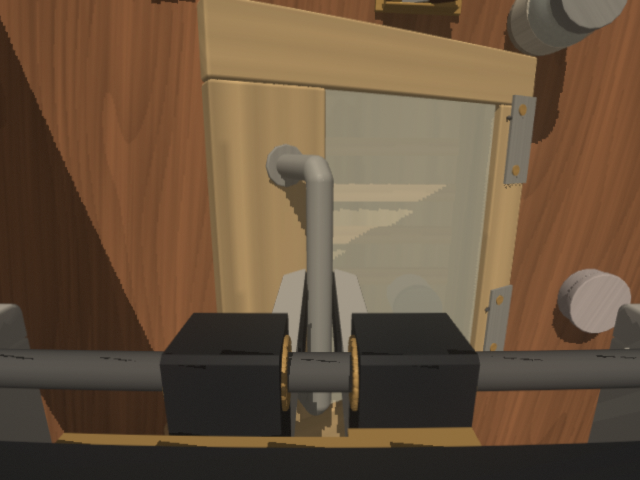

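```bash
python3 -m creep '{"hand":[1,1,1],"slide":[[-0.001,-0.001,0],[-0.002,-0.002,0],[-0.002,-0.002,0]],"spin":[0,0,0]}'
python3 - <<'E'
from station import ctrl
from h import *
o=ctrl.get_obs();print(o['ee_pos'],o['force'],o['grip_width'])
E
```

```text
time_s: 16.6
ee_pos: [0.5704, -0.2316, 0.2366]
eef_rot: [1.323, 1.569, -0.11]
force: [6.6, -2.6, -7.7]
grip_width: 0.0111
[ 0.57039079 -0.23159357  0.23661832] [ 6.61926904 -2.59930895 -7.72789232] 0.011146296859770227
```

```bash
python3 -m creep '{"hand":[1,1,1,1,1,1,1,1],"slide":[[-0.0045,0.0055,0],[-0.0093,0.0107,0],[-0.0141,0.0158,0],[-0.0185,0.0212,0],[-0.0232,0.027,0],[-0.0272,0.0325,0],[-0.0272,0.0325,0],[-0.0272,0.0325,0]],"spin":[0,0,0,0,0,0,0,0]}'
python3 - <<'E'
from station import ctrl
from h import *
o=ctrl.get_obs();print(o['ee_pos'],o['force'],o['grip_width'])
E
```

```text
time_s: 17.27
ee_pos: [0.6021, -0.2272, 0.2653]
eef_rot: [0.757, 1.569, -0.676]
force: [-5.9, -2.6, 7.1]
grip_width: 0.0114
[ 0.60210724 -0.2272359   0.26528362] [-5.93996554 -2.56399619  7.12530895] 0.011406161609697606
```

```bash
python3 -m creep '{"hand":[1,1,1,1,1,1,1],"slide":[[-0.0038,0.0035,0],[-0.0067,0.008,0],[-0.0095,0.0126,0],[-0.0122,0.0174,0],[-0.0147,0.022,0],[-0.0171,0.0268,0],[-0.0171,0.0268,0]],"spin":[0,0,0,0,0,0,0]}'
python3 - <<'E'
from station import ctrl
from h import *
o=ctrl.get_obs();print(o['ee_pos'],o['force'],o['grip_width'])
t=ctrl.camera('scene')[:,:,::-1];cv2.imwrite('pics/s8f.png',t)
cv2.imwrite('pics/s8.png',cv2.resize(t[100:300,180:400],None,fx=3,fy=3,interpolation=2))
E
```

```text
time_s: 17.85
ee_pos: [0.6291, -0.2235, 0.2816]
eef_rot: [0.914, 1.569, -0.518]
force: [-3.8, -3.2, 6.2]
grip_width: 0.0113
[ 0.62913873 -0.22346577  0.28164489] [-3.84882029 -3.21469506  6.23711291] 0.011338405466417569
```

View pics/s8.png

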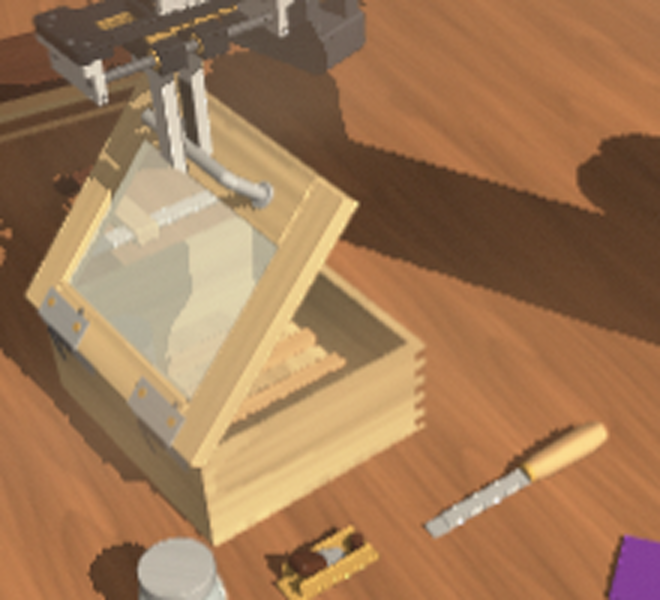

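```bash
cat >> h.py <<'E'
XA=.132;XC=np.array([.6026,-.228])  # lid centre shut, yaw
def lidang(c,uv,yoff=.136,loc=(.242,.016)):
    ex=np.array([np.cos(XA),np.sin(XA),0]);ey=np.array([-np.sin(XA),np.cos(XA),0])
    H=np.r_[XC,.1]+ex*.121
    o,d=ray(c,uv);d=d[0];k=((H-o)@ey+yoff)/(d@ey);p=o+k*d-H
    x,z=p@ex,p[2];a=np.arctan2(z,-x)
    return a-np.arctan2(loc[1],loc[0]),np.hypot(x,z),np.hypot(*loc)
E
python3 - <<'E'
from station import ctrl
from h import *
s=ctrl.calibration('scene')
print(lidang(s,[(180+357/3,100+205/3)]))
print(lidang(s,[(180+205/3,100+465/3)],loc=(.0,.016)))
E
```

```text
(np.float64(0.7928529659479591), np.float64(0.2416649070418236), np.float64(0.24252834885843758))
(np.float64(-0.04826889375100141), np.float64(0.005306555150354849), np.float64(0.016))
```

```bash
python3 -m creep '{"hand":[1,1,1,1,1,1,1,1,1,1,1,1],"slide":[[-0.0032,0.005,0],[-0.0052,0.01,0],[-0.0073,0.0147,0],[-0.0091,0.0191,0],[-0.0109,0.0242,0],[-0.0126,0.0291,0],[-0.0145,0.0352,0],[-0.0158,0.0392,0],[-0.0161,0.0413,0],[-0.0161,0.0413,0],[-0.0161,0.0413,0],[-0.0161,0.0413,0]],"spin":[0,0,0,0,0,0,0,0,0,0,0,0]}'
python3 - <<'E'
from station import ctrl
from h import *
o=ctrl.get_obs();print(o['ee_pos'],o['force'],o['grip_width'])
d=(o['ee_pos']-[.5205,-.2385,.143]);x=-.205+d[:2]@[np.cos(.132),np.sin(.132)];z=.054+d[2];print(np.arctan2(z,-x)-.2576,np.hypot(x,z))
t=ctrl.camera('scene')[:,:,::-1];cv2.imwrite('pics/s9.png',cv2.resize(t[80:300,180:400],None,fx=3,fy=3,interpolation=2))
E
```

```text
time_s: 18.9
ee_pos: [0.6691, -0.2176, 0.297]
eef_rot: [-2.963, 1.57, 1.888]
force: [0.3, -0.5, 0.7]
grip_width: 0.0115
[ 0.66905704 -0.21763146  0.29697335] [ 0.26408338 -0.54374852  0.65310346] 0.011540030803409174
1.054709057756419 0.2151201178103008
```

View pics/s9.png

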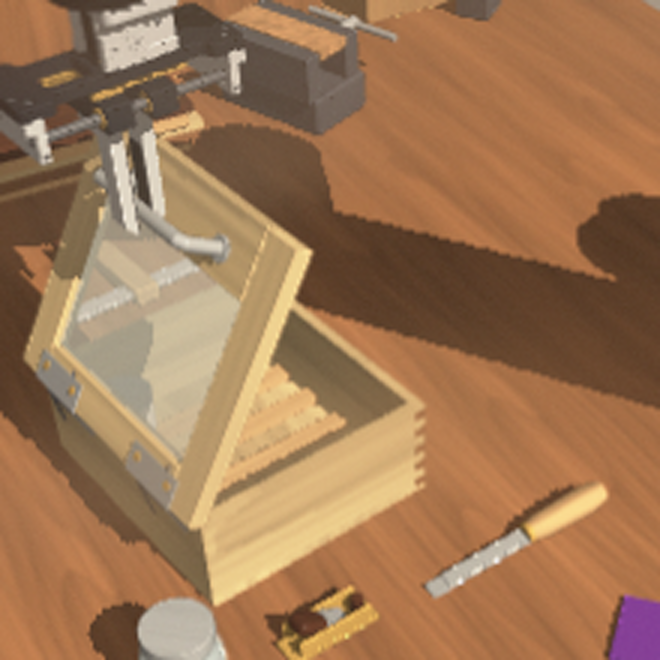

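```bash
python3 - <<'E'
from station import ctrl
from h import *
s=ctrl.calibration('scene')
print(lidang(s,[(180+311/3,80+254/3)],loc=(.242,0)))
print(lidang(s,[(180+268/3,80+226/3)],loc=(.242,.016)))
E
```

```text
(np.float64(1.0625726791915002), np.float64(0.24099168199875878), np.float64(0.242))
(np.float64(1.1812291547667877), np.float64(0.2620990780464866), np.float64(0.24252834885843758))
```

```bash
python3 -m creep '{"hand":[1,1,1,1,1,1,1,1,1,1,1,1],"slide":[[0,0,0],[0,0,0],[0.0015,-0.004,0],[0.003,-0.008,0],[0.0047,-0.012,0],[0.0063,-0.016,0],[0.008,-0.021,0],[0.0098,-0.026,0],[0.0117,-0.031,0],[0.0137,-0.0365,0],[0.0155,-0.0416,0],[0.0155,-0.0416,0]],"spin":[0,0,0,0,0,0,0,0,0,0,0,0]}'
python3 -m creep '{"hand":[1,1,1,1,1,1],"slide":[[0,0,0],[0,0,0],[0,0,0],[0,0,0],[0,0,0],[0,0,0]],"spin":[0,0,0,0,0,0]}'
python3 - <<'E'
from station import ctrl
from h import *
import time
o=ctrl.get_obs();print(o['ee_pos'],o['force'],o['grip_width'],abs(o['joint_vel']).max())
d=(o['ee_pos']-[.5205,-.2385,.143]);x=-.205+d[:2]@[np.cos(.132),np.sin(.132)];z=.054+d[2];print(np.arctan2(z,-x)-.2576,np.hypot(x,z))
t=ctrl.camera('scene')[:,:,::-1]
cv2.imwrite('pics/s10.png',cv2.resize(t[100:300,180:400],None,fx=3,fy=3,interpolation=2))
cv2.imwrite('pics/s10b.png',cv2.resize(t[300:420,300:450],None,fx=5,fy=5,interpolation=2))
cv2.imwrite('pics/t10.png',ctrl.camera('top')[:,:,::-1])
E
```

```text
time_s: 19.95
ee_pos: [0.6271, -0.2234, 0.2803]
eef_rot: [-2.253, 1.569, 2.597]
force: [2.9, 1.2, -7.0]
grip_width: 0.0115
time_s: 20.45
ee_pos: [0.6281, -0.2233, 0.2809]
eef_rot: [-2.453, 1.57, 2.398]
force: [5.6, 1.9, -10.4]
grip_width: 0.0115
[ 0.62812841 -0.22327625  0.28086455] [  5.55562108   1.94559112 -10.35680662] 0.011466219554011163 0.00231005945452657
0.8479992078703302 0.21467767163227913
```

View pics/s10.png

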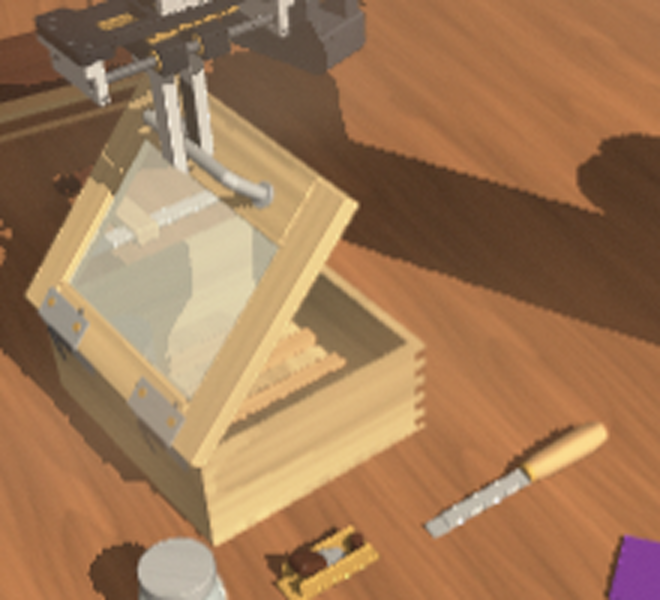

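View pics/s10b.png

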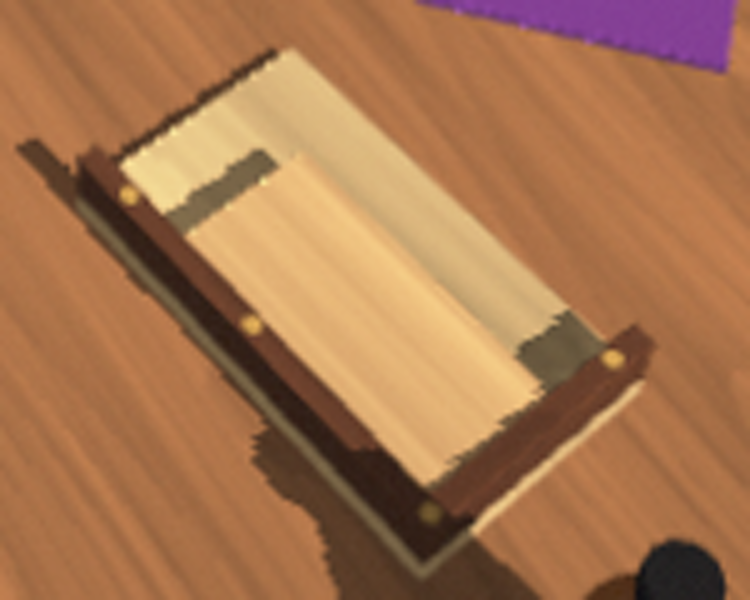

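View pics/t10.png

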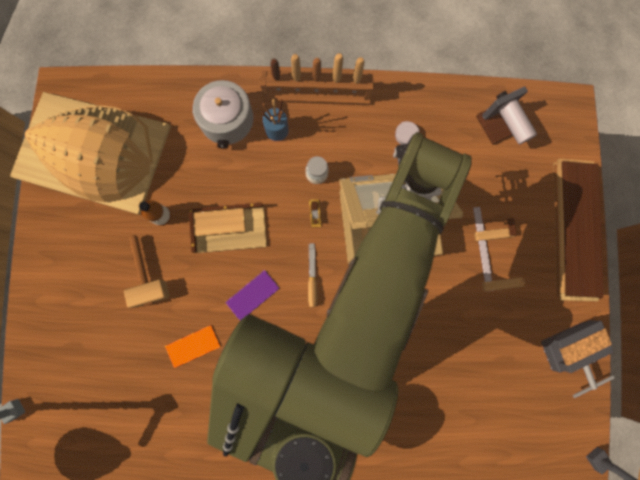

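```bash
python3 -m creep '{"hand":[1,1,1,1,1,1],"slide":[[0.0006,0.0003,0],[0.0006,0.0003,0],[0.0006,0.0003,0],[0.0006,0.0003,0],[0.0006,0.0003,0],[0.0006,0.0003,0]],"spin":[0,0,0,0,0,0]}'
python3 -m creep '{"hand":[1,1,1,1,1,1,1,1,1,1,1,1],"slide":[[0,0,0],[0,0,0],[0,0,0],[0,0,0],[0,0,0],[0,0,0],[0,0,0],[0,0,0],[0,0,0],[0,0,0],[0,0,0],[0,0,0]],"spin":[0,0,0,0,0,0,0,0,0,0,0,0]}'
python3 - <<'E'
from station import ctrl
from h import *
s=ctrl.calibration('scene')
print(lidang(s,[(180+357/3,100+206/3)],loc=(.242,0)))
E
```

```text
time_s: 21.05
ee_pos: [0.6283, -0.2233, 0.2809]
eef_rot: [-2.867, 1.57, 1.983]
force: [2.8, 4.1, -8.0]
grip_width: 0.0114
time_s: 22.05
ee_pos: [0.6283, -0.2233, 0.2809]
eef_rot: [3.087, 1.571, 1.654]
force: [3.0, 4.0, -7.5]
grip_width: 0.0115
(np.float64(0.8565748004539735), np.float64(0.24096683237016348), np.float64(0.242))
```

Steady at about 0.85 rad, below the balance point, with the bar still gripped. Handing in.

```bash
python3 - <<'E'
from station import ctrl
print(ctrl.hand_in())
print(ctrl.get_obs()['grip_width'],ctrl.get_obs()['ee_pos'])
E
```

```text
the job is handed in; nothing more can be done
None
the job is handed in; nothing more can be done
```

The stack is squared in the corner and the lid is held open just below its balance point. I handed in at about 22 s. No verdict was reported.

- **Stack:** I pushed it against the far fence, then the +y fence, then the far fence again, each time until it stopped hard at 12–18 N. The pictures show the top blank within about 1 mm of both fences in the wrist view and square. I did not measure the lower three one by one. They were pushed with the same upright fingers, and their edges look flush. Afterwards the stack looks the same in the scene picture.
- **Lid:** I gripped it by the bar (opening 11.5 mm) and raised it to about 1.055 rad by arm position, 1.06 from the picture. It stayed past the balance point for well over 0.2 s and never came near the stop. I then eased it back to about 0.85 rad (0.848 by arm position, 0.857 from the picture).
- **Hold:** The tool stayed still for the last second, with about 9 N on the wrist, because the commanded position sits slightly off the lid's arc.
- **Other things:** In the last top view everything else on the bench looks unmoved, apart from what the arm hides.
- **Disagreements:**
  - The scene camera puts the stack up to about 6 mm off the wrist-camera figures, even where the stack was pressed hard against the fences. I relied on the wrist view and the hard stops.
  - The board position from the cameras varied by 1–2 mm.
  - One lid corner I read from the picture gave 1.18 rad with the wrong radius, so I discarded it.

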